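# Weigh the filled long mould on the hook scale and set it to cure

### The job

Weigh the longer of the two filled black moulds: pick it up by its wooden grip, hang it by its steel bail on the hook of the spring scale, easing its weight on so that the scale is not jerked down to its stop, then let go and wait until it has hung still and free for about two seconds. Then lift it off the hook and set it down upright in the middle of the cork curing board without dropping it, and let go of it. Leave the short mould, the can and the tape roll where they are.

Things in the scene. Friction and masses are not known exactly. Their poses are not given: they have to be found in the camera images.
- long_mould_grip (a point): Centre of the wooden grip of the LONG mould, where to grasp: 24 (x) by 30 (y) by 40 mm high, on a 10 mm neck over the bail. It is 149 mm above the mould's underside. Mould: black block 130 mm long (y), 60 wide (x), 45 high, 0.4 to 0.63 kg, about balanced under this point. x across, y along the mould and the bail's cross-bar, z up. Half a turn makes no difference.
- long_mould_bar (a point): Middle of the long mould's cross-bar (on its axis), 34 mm below the grip's centre, 115 mm above the underside; same axes. Bail: 8 mm round steel; level straight cross-bar along y between uprights at y = -55 and +55 mm; 66 mm clear between bar and block. Hung, this point rests at hook_seat; the lower end of the grip is 14 mm above it.
- short_mould_grip (a point): Centre of the grip of the SHORT mould, a bystander of the same build, but 80 mm long (uprights at y = -30 and +30 mm). Leave it.
- hook_seat (a point): Where a hung bar's axis rests, along y, in the hook: an upright steel V trough, 26 mm long (y), 36 mm across its mouth (x), 45 degree sides up to 15 mm above this point; a bar lowered within 10 mm of it in x slides home. Nothing above it or on its -x side, from where the bail goes over it; its underside is 12 mm below this point. 205 mm above the table when empty; sinks with the hook. x points towards the column, z up. Place and yaw differ each time.
- scale_hook (a joint): How far the hook has sunk, m: 0 empty, stop at 0.060. Spring 200 N/m, little damping: with the long mould hung it settles at 0.018 to 0.030 after bouncing for about two seconds. Sunk beyond 0.052 counts as jerked down to its stop.
- column_top (a point): Middle of the top of the scale's column, 261 mm above the table, 96 mm from the hook in x. A 12 mm level arm runs from the hook to a sleeve on the column; sleeve and column begin 72 mm from the hook. A white graduated plate stands 28 to 72 mm to its +y side, up to 245 mm high. Below the hook is a 12 mm thick base plate. The scale is fixed to the table.
- board_top (a point): Centre of the top face of the curing board, cork on plywood, 140 mm (x) by 200 mm (y), 25 mm thick, fixed on the table; this point is 25 mm above the table. x, y along its edges, z up.
- can: Bystander: dark steel can, diameter 80 mm, 100 mm high, standing; origin at the centre of its underside.
- tape: Bystander: roll of masking tape lying flat, diameter 104 mm, 36 mm high; origin at the centre of its underside.
Mind the look-alikes: they are no part of the job. What is shaped like the part that bears long_mould_grip but blue is not meant.

How it is judged (in metres and radians):
On the way:
1. the long mould hangs from the hook by its bail, let go of by the robot, still, for 1 s (value of joint scale_hook between 0.012 and 0.04 m and velocity of joint scale_hook between -0.012 and 0.012 m/s and distance between long_mould_bar and hook_seat below 0.016 m and linear speed of long_mould below 0.02 m/s and angular speed of long_mould below 0.25 rad/s and contact force between each of the arm, the fingers and long_mould below 0.05 N), for 1 s.
At the end, for the whole second after the job is handed in: After having hung still, the long mould stands upright (tilt under 0.08 rad) on the curing board, its grip's centre within 35 mm of the middle of the board in plan and 149 mm (within 5 mm) above it, at rest and let go; the scale's hook is empty and back up (sunk less than 4 mm) (horizontal distance between long_mould_grip and board_top below 0.035 m and z of long_mould_grip in the frame of board_top between 0.144 and 0.154 m and angle between long_mould_grip's own z axis and vertical below 0.08 rad and linear speed of long_mould below 0.02 m/s and angular speed of long_mould below 0.25 rad/s and contact force between each of the arm, the fingers and long_mould below 0.05 N and value of joint scale_hook below 0.004 m); the robot touches nothing.
It fails at once if the scale is jerked or pressed down to its stop (hook sunk more than 52 mm) (value of joint scale_hook above 0.052 m).
It fails at once if the long mould is dropped (moving faster than 0.5 m/s, out of the fingers and off the hook) (linear speed of long_mould above 0.5 m/s and contact force between the fingers and long_mould below 0.05 N and distance between long_mould_bar and hook_seat above 0.03 m).
It fails at once if a bystander (short mould, can, tape roll) is moved more than 30 mm (distance of any of short_mould_grip, can, tape from where it was at the start of the episode above 0.03 m).
It also fails if it takes over 64 s, if anything falls off the work surface, if the arm or the gripper's body presses on something with over 40 N, if the wrist force passes 120 N, or if a joint passes its speed limit or range.

### The arm

A 6-joint arm with a two-finger parallel gripper is mounted at the origin on the work surface. World frame = base frame: x ahead of the robot, y to its left, z up, the work surface at z = 0. Lengths are in m, angles in degrees, forces in N, time in s.
With the tool pointing down it reaches from about 0.35 to 0.875 m from the base axis. Payload 4.2 kg.
Tool frame: the origin (TCP) lies between the finger pads; the fingertips stand 25 mm ahead of it and the grasp point (between the pads) lies 6 mm ahead of it (r.tips_ahead is the distance from the TCP to the fingertips, in m); z points along the fingers, y is the direction in which the jaws open and shut (so a half turn about z gives the same grasp; the last joint's range is limited). The gripper opens to 87 mm and grips with 3 to 60 N. Pads are 19 mm wide; open, the fingers measure 117 mm over their backs; the gripper's body (75 mm by 190 mm) begins 51 mm behind the grasp point.
Start: joints at [-59.439, 22.042, 0.453, 0, -68.411, -14.817], TCP at [0.17, -0.602, 0.211] pointing down, gripper open.
Joint ranges: [-179.83, 179.83], [-69.29, 118.12], [-61.27, 80.66], [-181.25, 117.63], [-171.15, -9.14], [-177.46, 177.46]. Speed limits (degrees/s): [159.86, 159.86, 180, 180, 180, 180].

### API

Orientations are given as a 3x3 rotation matrix whose columns are the frame's x, y, z axes.
In Python, from station import r, vision, finish_job gives the robot as it stands.
- The arm moves only by the shell command python3 -m jog 'ROWS'. ROWS is a JSON object of lists of equal length, an entry for each row: "rot": the turn, a rotation vector about the world's x, y, z in degrees, a list of three; "delta_pos": the shift along the world's x, y, z in mm, a list of three; "grip": the opening in per cent of the stroke, from 0 (shut) to 100 (fully open). A call has 1 to 10 rows; each row shifts and turns the commanded pose from where the row before left it; what a row does not reach is not made up. A row lasts 1/12 s, in which the tool goes at most 41.7 mm and 7.16 degrees, less where a joint would pass 70% of its speed; a pose out of reach is approached as far as the arm can. A call with a gripper value outside its range is refused whole. The fingers move at their own pace and stop on an object; the grip force is fixed at half the most. Time passes only in rows, so rows that do not move let the fingers close. It gives the time, the measured TCP pose, the force and the opening at its end, in the units of the state.
- r.sense(): the state, without advancing time (a new reading comes with each control period).
- vision.capture(name): name is "scene" or "top" or "wrist"; returns a dict with "frame" (480x640x3 uint8, red, green, blue), "K" (3x3 intrinsics, pixels), "xyz" and "orientation" of the camera in the world. Camera axes: x right, y up, looking along -z (the intrinsics and any distortion apply to the point x, -y, -z); pixel columns grow to the right and rows downward; lengths in m; the calibration is good to about 2 mm. A picture is of the moment at which its call begins. There is no depth.
- finish_job(): hands the job in, once; it reports no verdict.
The state is a dict: "time_s": time; "joints": joint angles; "joint_velocities": joint speeds; "effort": joint torques, N m; "tcp_pos": TCP position; "ee_rot": TCP orientation; "wrist_force": force on the tool from outside, world axes, zero at the start; "moment": the same for the moment, N m; "gripper_width": opening from 0.0 (shut) to 1.0 (fully open).
Only numpy, scipy, OpenCV 4.12 (cv2) and the standard library are available. Lean on these libraries where they do the work, as an engineer would, in place of code of your own. Each camera call takes 0.05 s, during which the arm holds its last target. There are 200 camera calls.

## Working session

There is one attempt and no reset: what is moved stays moved. The work goes in short steps, Python scripts to look and compute and a shell command to move; the robot and the scene stay as the last step left them, time stands still between calls to the robot, and variables do not carry over. Pictures are saved under pics/ and viewed, about 8 in all and at most 12, crops included, and the job is handed in when it is done.

```bash
ls; mkdir -p pics
python3 - <<'E'
from station import r,vision
import cv2,pickle
d={}
for n in("scene","top"):
    c=vision.capture(n);d[n]=c
    cv2.imwrite(f"pics/{n}0.png",c["frame"][:,:,::-1]);print(n,c["K"],c["xyz"],c["orientation"],[k for k in c])
pickle.dump(d,open("cap0.pkl","wb"))
s=r.sense();print(s["tcp_pos"],s["ee_rot"],s["time_s"],s["wrist_force"])
E
```

```text
pics
scene [[584.61342622   0.         319.5841263 ]
 [  0.         584.61342622 234.16700897]
 [  0.           0.           1.        ]] [ 1.5367837  -0.78490093  1.0633516 ] [[ 0.65038742 -0.41253977  0.63781435]
 [ 0.75954098  0.36389646 -0.53914456]
 [-0.00967981  0.83509898  0.55001454]] ['frame', 'K', 'xyz', 'orientation']
top [[572.68548623   0.         316.21732448]
 [  0.         572.68548623 244.875512  ]
 [  0.           0.           1.        ]] [0.39116223 0.0739689  1.66244888] [[ 0.00464884  0.99555231 -0.09409559]
 [-0.99997951  0.00421396 -0.00481985]
 [-0.0044019   0.09411606  0.9955515 ]] ['frame', 'K', 'xyz', 'orientation']
[ 0.16945225 -0.6010147   0.20956266] [[-9.62523560e-01 -2.71197256e-01 -6.66616531e-04]
 [-2.71198042e-01  9.62521747e-01  1.87287051e-03]
 [ 1.33715566e-04  1.98346709e-03 -9.99998024e-01]] 0.1 [ 0.3372661  -0.23143378  0.29784052]
```

View pics/scene0.png

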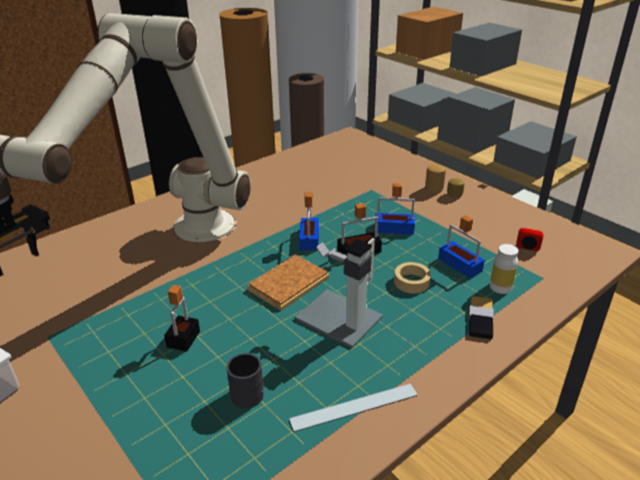

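View pics/top0.png

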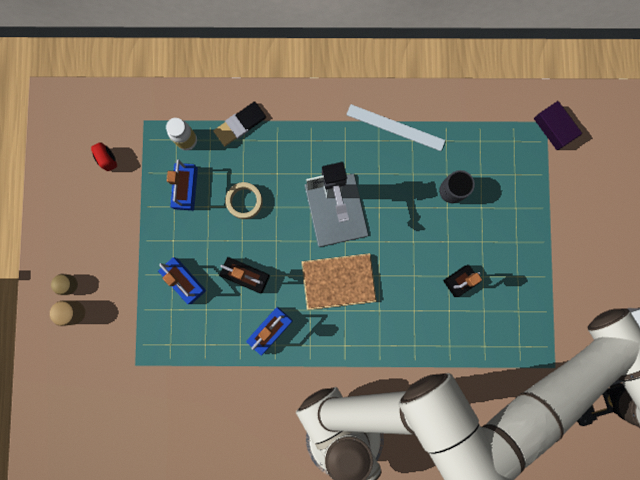

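Top view: black moulds are at (244,275) and (464,281). Blue look-alikes are at (182,186), (181,281) and (269,331). The one at (244,275) is black and the longer of the two black moulds, so it is the target. I'll confirm this with crops, which also help locate the hook.

Run:
```python
import cv2,pickle,numpy as np
d=pickle.load(open("cap0.pkl","rb"))
def crop(n,x,y,w,h,s): 
    return cv2.resize(d[n]["frame"][y:y+h,x:x+w,::-1],None,fx=s,fy=s,interpolation=cv2.INTER_CUBIC)
a=crop("top",215,155,160,160,5)[:600]
a=np.hstack([crop("top",210,250,80,60,5),crop("top",440,250,80,60,5)])
b=np.hstack([crop("top",300,155,80,60,5),crop("scene",310,200,80,60,5)])
cv2.imwrite("pics/c1.png",np.vstack([a,b]))
```

```text
(no output)
```

View pics/c1.png

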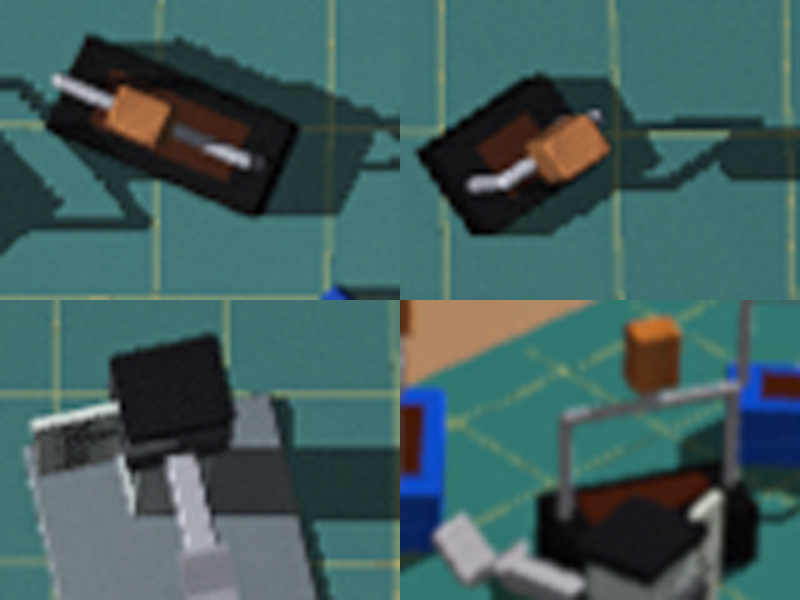

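Confirmed: top-left crop shows the long black mould with brown fill, its grip at about (238,273) in the top view. The short one is top-right. The column cap is at about (334,174), and the hook's arm runs down to about (341,214). Now I'll measure them.

```bash
cat > h.py <<'E'
import numpy as np,cv2
def ray(c,p):
    v=np.linalg.inv(c["K"])@[p[0],p[1],1.]; v=np.array(c["orientation"])@[v[0],-v[1],-v[2]]
    return np.array(c["xyz"]),v/np.linalg.norm(v)
def plane(c,p,z):
    o,v=ray(c,p); return o+v*(z-o[2])/v[2]
def tri(c1,p1,c2,p2):
    o1,v1=ray(c1,p1);o2,v2=ray(c2,p2)
    t=np.linalg.lstsq(np.c_[v1,-v2],o2-o1,rcond=None)[0]
    a,b=o1+t[0]*v1,o2+t[1]*v2; return (a+b)/2,np.linalg.norm(a-b)
def proj(c,P):
    q=np.array(c["orientation"]).T@(np.array(P)-c["xyz"]);u=np.array(c["K"])@[q[0],-q[1],-q[2]];return u[:2]/u[2]
def blobs(c,lo,hi,box,amin=20):
    x,y,w,h=box; m=cv2.inRange(cv2.cvtColor(np.ascontiguousarray(c["frame"][y:y+h,x:x+w]),cv2.COLOR_RGB2HSV),lo,hi)
    cs=cv2.findContours(m,cv2.RETR_EXTERNAL,cv2.CHAIN_APPROX_NONE)[0]
    return sorted([k+[x,y] for k in cs if cv2.contourArea(k)>amin],key=cv2.contourArea,reverse=True)
def cen(k): m=cv2.moments(k);return np.array([m["m10"],m["m01"]])/m["m00"]
def rect(c,k,z):
    P=np.array([plane(c,q[0],z)[:2] for q in k])*1000
    (cx,cy),s,a=cv2.minAreaRect(P.astype(np.float32)); b=cv2.boxPoints(((cx,cy),s,a)); e=max([b[1]-b[0],b[2]-b[1]],key=np.linalg.norm)
    return np.round([cx,cy,*s],1),round(np.degrees(np.arctan2(e[1],e[0]))%180,1)
E
python3 - <<'E'
import pickle
from h import *
np.set_printoptions(precision=4,suppress=True)
d=pickle.load(open("cap0.pkl","rb"));t,s=d["top"],d["scene"]
O=((3,130,110),(18,255,255))
kt=blobs(t,*O,(210,250,60,60));ks=blobs(s,*O,(345,200,30,25))
print([ (cen(k),cv2.contourArea(k)) for k in kt+ks])
print("grip tri",tri(t,cen(kt[0]),s,cen(ks[0])),plane(t,cen(kt[0]),.16))
kb=blobs(t,(0,0,0),(180,255,45),(210,250,65,50));print("block",[rect(t,k,.045) for k in kb[:2]])
kc=blobs(t,(5,80,90),(22,255,255),(295,245,90,70));print("board",rect(t,kc[0],.025))
kk=blobs(t,(0,0,0),(180,255,60),(318,158,32,35));print("cap",[rect(t,k,.261) for k in kk[:2]],cen(kk[0]))
kp=blobs(t,(0,0,90),(180,45,160),(300,170,75,80));print("base",[rect(t,k,.012) for k in kp[:1]])
cv2.imwrite("pics/c2.png",np.hstack([cv2.resize(c["frame"][y:y+50,x:x+40,::-1],None,fx=10,fy=10,interpolation=cv2.INTER_CUBIC) for c,x,y in((t,320,185),(s,315,235))]))
E
```

```text
[(array([237.0086, 272.7892]), 77.5), (array([360.3899, 205.7987]), 26.5)]
grip tri (array([0.4586, 0.2883, 0.1653]), np.float64(0.0005545477154301305)) [0.4587 0.2888 0.16  ]
block [(array([457.6, 284.7, 135.3,  62.5]), np.float32(67.1))]
board (array([441.8,  17.7, 138.4, 196.9]), np.float32(96.8))
cap [(array([693.4,  38.6,  75.7,  76.9]), np.float32(90.2))] [335.323  175.9754]
base [(array([651.6,  26.3, 188.2, 147.6]), np.float32(13.1))]
```

View pics/c2.png

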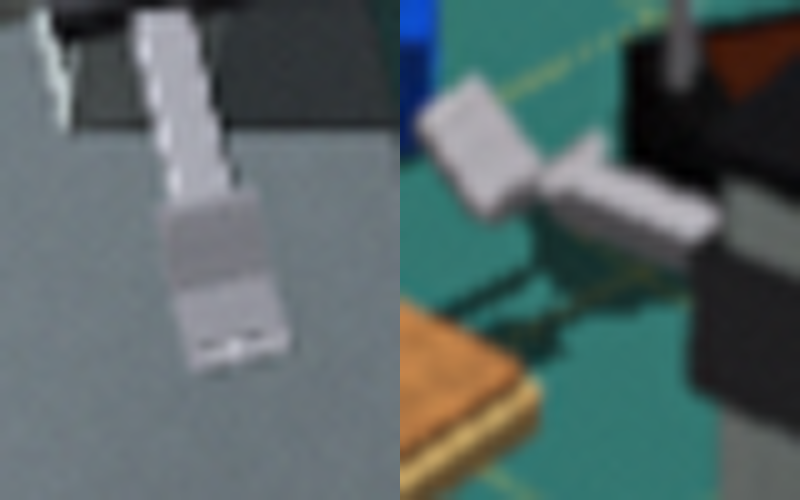

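Run:
```python
import pickle
from h import *
np.set_printoptions(precision=4,suppress=True)
d=pickle.load(open("cap0.pkl","rb"));t,s=d["top"],d["scene"]
T=lambda x,y:np.array([x/10+320-.45,y/10+185-.45]); S=lambda x,y:np.array([(x-400)/10+315-.45,y/10+235-.45])
print("valley",plane(t,T(218,283),.199))
for n,p in dict(nearL=T(189,366),nearR=T(291,346),farL=T(163,205),farR=T(255,190)).items(): print(n,plane(t,p,.220))
A=plane(t,T(185,190),.205);B=plane(t,T(152,20),.205)
A2=plane(t,T(225,180),.205);B2=plane(t,T(190,15),.205)
print("arm mid",(A+A2)/2,(B+B2)/2,np.degrees(np.arctan2(*(B-A)[1::-1])),np.degrees(np.arctan2(*(B2-A2)[1::-1])))
cap=plane(t,np.array([169,87])/5+[300,155]-np.array([.4,.4]),.261); print("cap",cap)
# base rim corners & seat projection check for yaw 13
for yaw in (11,13,15):
    y=np.radians(yaw);print(yaw,cap-96e-3*np.array([np.cos(y),np.sin(y),0]))
print("scene nearrim tri",tri(t,T(189,366),s,S(418,120)),tri(t,T(291,346),s,S(490,220)))
```

```text
valley [0.6127 0.0166 0.199 ]
nearL [0.5883 0.0248 0.22  ]
nearR [ 0.5935 -0.0011  0.22  ]
farL [0.6296 0.0314 0.22  ]
farR [0.6335 0.008  0.22  ]
arm mid [0.6373 0.0202 0.205 ] [0.681 0.029 0.205] 10.9299169900472 11.872818210575296
cap [0.7059 0.0389 0.261 ]
11 [0.6117 0.0205 0.261 ]
13 [0.6124 0.0173 0.261 ]
15 [0.6132 0.014  0.261 ]
scene nearrim tri (array([0.5854, 0.0181, 0.2059]), np.float64(0.01564312433086775)) (array([0.6036, 0.0044, 0.1889]), np.float64(0.01832884293893843))
```

```bash
python3 -m jog '{"delta_pos":[[0,0,40],[0,30,15],[0,40,10],[10,40,0],[10,40,0],[10,40,0],[10,40,0],[10,40,0],[10,40,0],[10,40,0]],"rot":[[0,0,0],[0,0,-4],[0,0,-5],[0,0,-5],[0,0,-5],[0,0,-5],[0,0,-5],[0,0,-5],[0,0,-4.6],[0,0,0]],"grip":[100,100,100,100,100,100,100,100,100,100]}'
```

```text
time_s: 0.93
tcp_pos: [0.2385, -0.253, 0.2753]
ee_rot: [[-0.922, 0.386, -0.0], [0.386, 0.922, 0.0], [0.0, 0.0, -1.0]]
wrist_force: [2.6, -0.4, 0.5]
gripper_width: 0.999
```

Estimates so far: grip at (0.458,0.287), hook seat at (0.6125,0.017) with yaw about 12.5°, and board centre at (0.442,0.018). Now I'll move over the grip.

```bash
g='100'; python3 -m jog '{"delta_pos":[[20,30,0],[20,35,0],[20,35,0],[15,38,0],[15,38,0],[15,38,0],[15,38,0],[15,38,0],[15,38,0],[15,38,0]],"rot":[[0,0,0],[0,0,0],[0,0,0],[0,0,0],[0,0,0],[0,0,0],[0,0,0],[0,0,0],[0,0,0],[0,0,0]],"grip":[100,100,100,100,100,100,100,100,100,100]}'
python3 -m jog '{"delta_pos":[[15,38,0],[15,38,0],[12,38,0],[10,38,0],[3,21,0],[0,0,0],[0,0,0]],"rot":[[0,0,0],[0,0,0],[0,0,0],[0,0,0],[0,0,0],[0,0,0],[0,0,0]],"grip":[100,100,100,100,100,100,100]}'
python3 - <<'E'
from station import r,vision
import pickle
from h import *
s=r.sense();print(s["tcp_pos"],s["joints"])
c=vision.capture("wrist");pickle.dump(c,open("w1.pkl","wb"));cv2.imwrite("pics/w1.png",c["frame"][:,:,::-1])
print(c["xyz"],proj(c,[.458,.287,.169]))
for k in blobs(c,(3,130,110),(18,255,255),(0,0,640,480),300): print(cen(k),cv2.contourArea(k),rect(c,k,.169))
E
```

```text
time_s: 1.77
tcp_pos: [0.4039, 0.1135, 0.2755]
ee_rot: [[-0.924, 0.381, 0.0], [0.381, 0.924, 0.0], [0.0, 0.0, -1.0]]
wrist_force: [0.3, -1.2, -0.4]
gripper_width: 0.998
time_s: 2.35
tcp_pos: [0.4586, 0.285, 0.2744]
ee_rot: [[-0.925, 0.381, -0.002], [0.381, 0.925, -0.002], [0.001, -0.002, -1.0]]
wrist_force: [-0.5, 0.4, 0.2]
gripper_width: 1.0
[0.45864558 0.28501075 0.27435924] [ 4.90613475e+01  1.15084125e+01 -5.20157375e+00 -1.63788408e-02
 -7.34431715e+01 -1.61450984e+02]
[0.38912856 0.31539816 0.44737458] [318.78243505 232.30109285]
[137.74904782  63.45330794] 2363.0 (array([308. , 221.3,  35.2,  28.7]), np.float32(48.9))
[321.57144498 226.82919825] 1451.0 (array([455.4, 290.6,  29.3,  30.1]), np.float32(157.6))
[554.42374494 114.29359981] 1401.0 (array([442.6, 465. ,  28.7,  22.9]), np.float32(43.6))
[468.06038992 106.73989539] 350.5 (array([417.5, 412.5,  31.4,  12.1]), np.float32(43.4))
[131.87691495 296.65240359] 315.5 (array([450.6, 134.2,  18.8,  15.9]), np.float32(86.3))
```

View pics/w1.png

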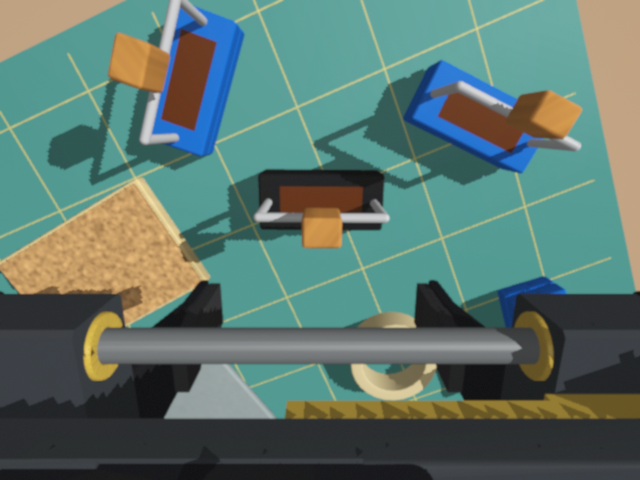

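The wrist view shows the mould's bar level in the image, with the grip at (322,227) midway between the jaws, so it's aligned. The black block and brown fill confirm it's the right one. Descending to grasp it.

```bash
python3 -m jog '{"delta_pos":[[0,2,-25],[0,0,-30],[0,0,-30],[0,0,-20],[0,0,-12],[0,0,0],[0,0,0],[0,0,0],[0,0,0],[0,0,0]],"rot":[[0,0,0],[0,0,0],[0,0,0],[0,0,0],[0,0,0],[0,0,0],[0,0,0],[0,0,0],[0,0,0],[0,0,0]],"grip":[100,100,100,100,100,100,0,0,0,0]}'
python3 -m jog '{"delta_pos":[[0,0,0],[0,0,0],[0,0,0],[0,0,0],[0,0,5],[0,0,15],[0,0,20],[0,0,20],[0,0,20],[0,0,0]],"rot":[[0,0,0],[0,0,0],[0,0,0],[0,0,0],[0,0,0],[0,0,0],[0,0,0],[0,0,0],[0,0,0],[0,0,0]],"grip":[0,0,0,0,0,0,0,0,0,0]}'
```

```text
time_s: 3.23
tcp_pos: [0.4595, 0.2866, 0.16]
ee_rot: [[-0.924, 0.382, 0.002], [0.382, 0.924, 0.002], [-0.001, 0.002, -1.0]]
wrist_force: [0.3, 0.7, 0.6]
gripper_width: 0.777
time_s: 4.07
tcp_pos: [0.4611, 0.2878, 0.2436]
ee_rot: [[-0.924, 0.381, 0.007], [0.382, 0.924, 0.005], [-0.005, 0.008, -1.0]]
wrist_force: [0.6, -0.1, 0.1]
gripper_width: 0.043
```

The fingers close more slowly than I allowed for (about 0.07 per row), so I lifted too early. I'll check that the mould hasn't moved, opening the gripper first.

```bash
python3 -m jog '{"delta_pos":[[0,0,15],[0,0,15],[0,0,0],[0,0,0],[0,0,0],[0,0,0],[0,0,0],[0,0,0],[0,0,0],[0,0,0]],"rot":[[0,0,0],[0,0,0],[0,0,0],[0,0,0],[0,0,0],[0,0,0],[0,0,0],[0,0,0],[0,0,0],[0,0,0]],"grip":[100,100,100,100,100,100,100,100,100,100]}'
python3 - <<'E'
from station import r,vision
import pickle
from h import *
s=r.sense();print(s["tcp_pos"],s["gripper_width"])
c=vision.capture("wrist");cv2.imwrite("pics/w2.png",c["frame"][:,:,::-1])
for k in blobs(c,(3,130,110),(18,255,255),(0,0,640,480),300)[:3]: print(cen(k),cv2.contourArea(k),rect(c,k,.169))
E
```

```text
time_s: 4.9
tcp_pos: [0.459, 0.2863, 0.2684]
ee_rot: [[-0.924, 0.382, -0.0], [0.382, 0.924, -0.0], [0.0, -0.0, -1.0]]
wrist_force: [0.2, -0.0, 0.1]
gripper_width: 0.714
[0.45898531 0.28631303 0.26835779] 0.7136532994083253
[131.01080432  62.40596238] 2499.0 (array([308.3, 221.4,  35.3,  28.4]), np.float32(48.5))
[479.99130365 119.85790649] 2089.0 (array([427.6, 418.5,  56.1,  17.4]), np.float32(42.9))
[319.45528192 228.71980989] 1543.0 (array([454.9, 290.8,  28.8,  30.3]), np.float32(157.5))
```

View pics/w2.png

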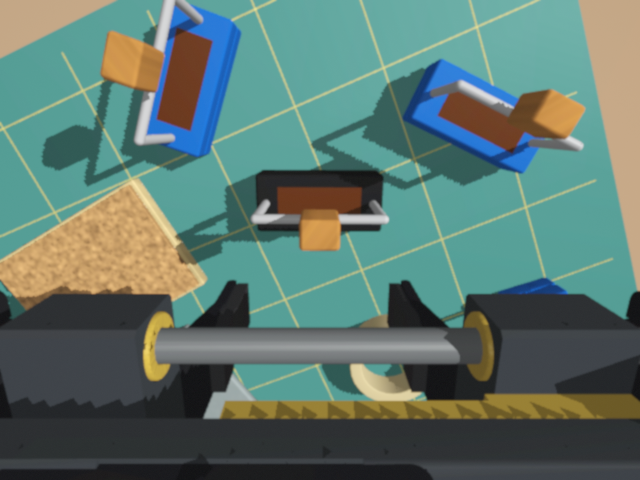

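The mould hasn't moved: grip at (319,229), and the plan estimate is within 0.6 mm of before. Retrying, and waiting for the width to read about 0.34 before lifting.

```bash
python3 -m jog '{"delta_pos":[[0,1,-5],[0,0,-25],[0,0,-30],[0,0,-30],[0,0,-15],[0,0,-7],[0,0,0],[0,0,0],[0,0,0],[0,0,0]],"rot":[[0,0,0],[0,0,0],[0,0,0],[0,0,0],[0,0,0],[0,0,0],[0,0,0],[0,0,0],[0,0,0],[0,0,0]],"grip":[100,100,100,100,100,100,100,100,0,0]}'
python3 -m jog '{"delta_pos":[[0,0,0],[0,0,0],[0,0,0],[0,0,0],[0,0,0],[0,0,0],[0,0,0],[0,0,0],[0,0,0],[0,0,0]],"rot":[[0,0,0],[0,0,0],[0,0,0],[0,0,0],[0,0,0],[0,0,0],[0,0,0],[0,0,0],[0,0,0],[0,0,0]],"grip":[0,0,0,0,0,0,0,0,0,0]}'
python3 -m jog '{"delta_pos":[[0,0,0],[0,0,0],[0,0,0],[0,0,0]],"rot":[[0,0,0],[0,0,0],[0,0,0],[0,0,0]],"grip":[0,0,0,0]}'
```

```text
time_s: 5.78
tcp_pos: [0.4598, 0.2881, 0.1581]
ee_rot: [[-0.924, 0.382, 0.002], [0.382, 0.924, 0.002], [-0.001, 0.003, -1.0]]
wrist_force: [0.0, 0.2, 0.2]
gripper_width: 0.922
time_s: 6.62
tcp_pos: [0.4595, 0.2876, 0.1575]
ee_rot: [[-0.924, 0.382, 0.001], [0.382, 0.924, 0.0], [-0.001, 0.001, -1.0]]
wrist_force: [1.1, -1.4, 4.9]
gripper_width: 0.172
time_s: 6.95
tcp_pos: [0.4595, 0.2875, 0.1574]
ee_rot: [[-0.924, 0.382, 0.001], [0.382, 0.924, 0.001], [-0.001, 0.001, -1.0]]
wrist_force: [-0.5, 0.2, 5.0]
gripper_width: 0.008
```

The fingers shut to 0.008 with 5 N upward, which isn't what I expected. I'll look before doing anything else.

Run:
```python
from station import r,vision
import pickle
from h import *
o=[]
for n,x,y in (("wrist",240,150),("scene",310,170),("top",210,240)):
    c=vision.capture(n);pickle.dump(c,open(n+"3.pkl","wb"))
    f=c["frame"][:,:,::-1]
    if n=="wrist": o.append(cv2.resize(f,(400,300)))
    else: o.append(cv2.resize(f[y:y+75,x:x+100],(400,300),interpolation=cv2.INTER_CUBIC))
cv2.imwrite("pics/w3.png",np.vstack([np.hstack(o[:2]),np.hstack([o[2],o[2]*0])]))
```

```text
(no output)
```

View pics/w3.png

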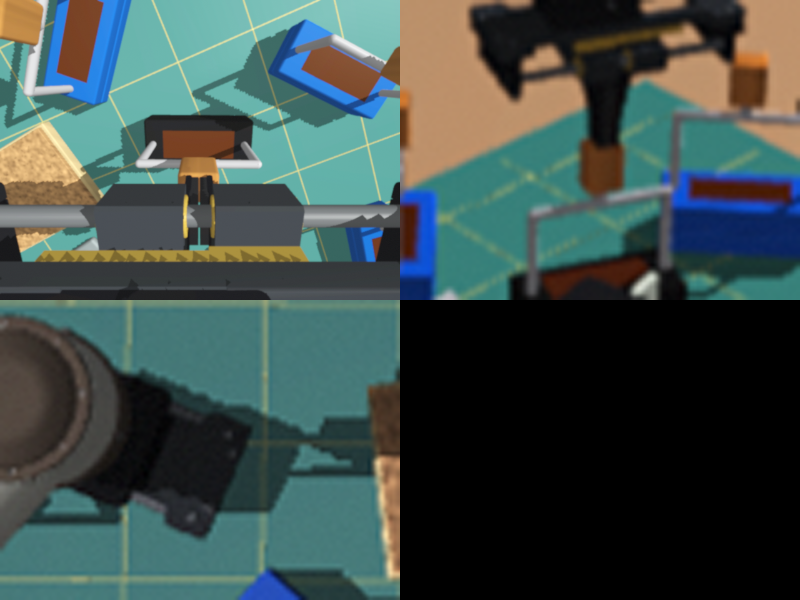

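The fingers are closed just above the grip, with their tips at the grip's top and pressing down 5 N. Yet the TCP reads 0.157, so I'll check the tool geometry by projecting points into this scene view.

Run:
```python
from station import r
import pickle
from h import *
np.set_printoptions(precision=4,suppress=True)
print(r.tips_ahead,[a for a in dir(r) if a[0]!="_"]); s=r.sense();print(s["tcp_pos"],s["ee_rot"],s["wrist_force"],s["moment"],s["effort"])
p=np.array(s["tcp_pos"])
for n,ox,oy,qx,qy,f in(("scene",310,170,400,0,4),("wrist",0,0,0,0,.625)):
    c=pickle.load(open(n+"3.pkl","rb"))
    for h in (-.06,-.025,0,.012,.05):
        u=proj(c,p+[0,0,h]); print(n,h,u,(u-[ox,oy])*f+[qx,qy])
    print(n,"griptop",(proj(c,[.458,.287,.169])-[ox,oy])*f+[qx,qy],"gripbot",(proj(c,[.458,.287,.129])-[ox,oy])*f+[qx,qy])
```

```text
0.025 ['PlanningError', 'sense', 'tips_ahead']
[0.4595 0.2875 0.1574] [[-0.9242  0.382   0.0014]
 [ 0.382   0.9242  0.0006]
 [-0.0011  0.0011 -1.    ]] [-0.5642  0.2356  5.3359] [-0.163   0.035  -0.0417] [  0.1172 -29.6685  15.3279   3.0229   0.0856   0.0004]
scene -0.06 [359.6964 225.0453] [598.7855 220.1811]
scene -0.025 [360.0194 215.3321] [600.0777 181.3286]
scene 0 [360.2545 208.2644] [601.0179 153.0575]
scene 0.012 [360.3686 204.8326] [601.4744 139.3302]
scene 0.05 [360.7358 193.793 ] [602.943   95.1718]
scene griptop [599.5419 139.2983] gripbot [598.058  184.6361]
wrist -0.06 [315.8605 253.0057] [197.4128 158.1286]
wrist -0.025 [315.6165 273.2759] [197.2603 170.7974]
wrist 0 [315.3887 292.2075] [197.1179 182.6297]
wrist 0.012 [315.2573 303.1309] [197.0358 189.4568]
wrist 0.05 [314.6975 349.6423] [196.686  218.5264]
wrist griptop [195.5493 187.6233] gripbot [196.0551 168.0589]
```

Run:
```python
import pickle
from h import *
np.set_printoptions(precision=4,suppress=True)
t=pickle.load(open("cap0.pkl","rb"))["top"]
for nm in("w1.pkl","wrist3.pkl"):
    c=pickle.load(open(nm,"rb")); print(nm,c["xyz"],c["K"][0][0])
    for k in blobs(c,(0,0,0),(180,255,40),(200,130,230,170),1500): 
        x,y,w,h=cv2.boundingRect(k);print("black",(x,y,w,h),rect(c,k,.045))
    for k in blobs(c,(105,150,60),(125,255,255),(0,0,640,300),2000): print("blue wrist",cen(k),plane(c,cen(k),.03))
for k in blobs(t,(105,150,60),(125,255,255),(150,150,150,220),100): print("blue top",cen(k),plane(t,cen(k),.03))
```

```text
w1.pkl [0.3891 0.3154 0.4474] 393.1678667135241
black (259, 170, 125, 42) (array([448.2, 293.1, 126.5,  42.2]), np.float32(67.0))
blue wrist [198.1708  81.1851] [0.3038 0.2213 0.03  ]
blue wrist [461.8878 118.613 ] [0.4373 0.4524 0.03  ]
wrist3.pkl [0.3895 0.3175 0.3303] 393.1678667135241
black (235, 185, 169, 26) (array([435.4, 300. , 122.9,  18.2]), np.float32(65.2))
blue wrist [145.2748  83.8333] [0.3163 0.2151 0.03  ]
blue wrist [511.9024 118.0435] [0.4389 0.4508 0.03  ]
blue top [269.0887 330.6027] [0.3017 0.2138 0.03  ]
blue top [184.6719 281.4548] [0.4392 0.4562 0.03  ]
blue top [185.3713 189.2756] [0.7054 0.4611 0.03  ]
```

Sizes and spacings in the wrist view come out about 4% short. In both views the tips appear about 3 cm higher than the TCP reading implies. So the readout doesn't match the true tool height, and I'll trust the images and contact instead. I'll open, go about 30 mm lower while watching force, and regrasp.

```bash
python3 -m jog '{"delta_pos":[[0,0,8],[0,0,0],[0,0,0],[0,0,0],[0,0,0],[0,0,0],[0,0,0],[0,0,0],[0,0,0],[0,0,0]],"rot":[[0,0,0],[0,0,0],[0,0,0],[0,0,0],[0,0,0],[0,0,0],[0,0,0],[0,0,0],[0,0,0],[0,0,0]],"grip":[100,100,100,100,100,100,100,100,100,100]}'
python3 -m jog '{"delta_pos":[[0,0,-4],[0,0,-4],[0,0,-4],[0,0,-4],[0,0,-4],[0,0,0],[0,0,0]],"rot":[[0,0,0],[0,0,0],[0,0,0],[0,0,0],[0,0,0],[0,0,0],[0,0,0]],"grip":[100,100,100,100,100,100,100]}'
python3 - <<'E'
from station import r,vision
import pickle
from h import *
print(r.sense()["tcp_pos"],r.sense()["wrist_force"])
o=[]
for n in ("wrist","scene"):
    c=vision.capture(n);pickle.dump(c,open(n+"4.pkl","wb"));f=c["frame"][:,:,::-1]
    o.append(cv2.resize(f,(400,300)) if n=="wrist" else cv2.resize(f[170:245,310:410],(400,300),interpolation=cv2.INTER_CUBIC))
cv2.imwrite("pics/w4.png",np.hstack(o))
E
```

```text
time_s: 7.93
tcp_pos: [0.459, 0.2873, 0.1645]
ee_rot: [[-0.924, 0.382, -0.0], [0.382, 0.924, -0.0], [0.0, -0.0, -1.0]]
wrist_force: [-0.3, -0.7, -0.2]
gripper_width: 0.681
time_s: 8.52
tcp_pos: [0.4589, 0.2872, 0.1442]
ee_rot: [[-0.924, 0.382, -0.001], [0.382, 0.924, -0.001], [0.0, -0.001, -1.0]]
wrist_force: [-0.5, 0.6, -0.2]
gripper_width: 0.993
[0.45894388 0.28720506 0.14421066] [-0.45193507  0.62532923 -0.16002433]
```

View pics/w4.png

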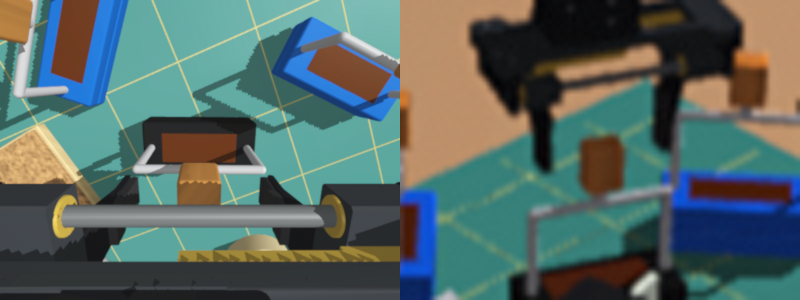

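In the scene crop the open fingertips are at (543,168) and (662,150), level with the upper half of the grip (rows 138–190). So the tips are about 32 mm higher than the readout says. I'll lower 18 mm more and close.

```bash
python3 -m jog '{"delta_pos":[[0,0,-4],[0,0,-5],[0,0,-5],[0,0,-4],[0,0,0],[0,0,0]],"rot":[[0,0,0],[0,0,0],[0,0,0],[0,0,0],[0,0,0],[0,0,0]],"grip":[100,100,100,100,100,100]}'
python3 -m jog '{"delta_pos":[[0,0,0],[0,0,0],[0,0,0],[0,0,0],[0,0,0],[0,0,0],[0,0,0],[0,0,0],[0,0,0],[0,0,0]],"rot":[[0,0,0],[0,0,0],[0,0,0],[0,0,0],[0,0,0],[0,0,0],[0,0,0],[0,0,0],[0,0,0],[0,0,0]],"grip":[0,0,0,0,0,0,0,0,0,0]}'
python3 -m jog '{"delta_pos":[[0,0,0],[0,0,0],[0,0,0],[0,0,0]],"rot":[[0,0,0],[0,0,0],[0,0,0],[0,0,0]],"grip":[0,0,0,0]}'
```

```text
time_s: 9.12
tcp_pos: [0.4589, 0.2872, 0.1262]
ee_rot: [[-0.924, 0.382, -0.001], [0.382, 0.924, -0.001], [0.0, -0.001, -1.0]]
wrist_force: [-0.8, 0.3, 0.8]
gripper_width: 0.998
time_s: 9.95
tcp_pos: [0.459, 0.2872, 0.1266]
ee_rot: [[-0.924, 0.382, -0.0], [0.382, 0.924, -0.0], [0.0, -0.0, -1.0]]
wrist_force: [0.6, -1.2, -1.5]
gripper_width: 0.34
time_s: 10.28
tcp_pos: [0.4591, 0.2872, 0.1266]
ee_rot: [[-0.924, 0.382, -0.0], [0.382, 0.924, -0.0], [-0.0, -0.0, -1.0]]
wrist_force: [-0.1, -0.6, -0.5]
gripper_width: 0.342
```

Gripped: width 0.342 is about 30 mm, matching the grip. So grip z is about readout + 22 mm here. Lifting and moving to the pre-hook position on the hook's -x side.

```bash
python3 -m jog '{"delta_pos":[[0,0,5],[0,0,12],[0,0,18],[0,0,22],[0,0,22],[0,0,20],[0,0,15],[0,0,8],[0,0,3],[0,0,0]],"rot":[[0,0,0],[0,0,0],[0,0,0],[0,0,0],[0,0,0],[0,0,0],[0,0,0],[0,0,0],[0,0,0],[0,0,0]],"grip":[0,0,0,0,0,0,0,0,0,0]}'
python3 -m jog '{"delta_pos":[[2,-10,0],[2,-15,0],[3,-20,0],[4,-25,0],[4,-25,0],[4,-25,0],[4,-25,0],[4,-25,0],[4,-25,0],[4,-25,0]],"rot":[[0,0,1],[0,0,2],[0,0,3],[0,0,3],[0,0,3],[0,0,3],[0,0,3],[0,0,3],[0,0,3],[0,0,3]],"grip":[0,0,0,0,0,0,0,0,0,0]}'
python3 -m jog '{"delta_pos":[[3,-22,0],[3,-18,0],[3,-14,0],[2,-10,0],[0,-7,0],[0,-3,0],[0,0,0],[0,0,0],[0,0,0]],"rot":[[0,0,3],[0,0,2.4],[0,0,2],[0,0,1],[0,0,0],[0,0,0],[0,0,0],[0,0,0],[0,0,0]],"grip":[0,0,0,0,0,0,0,0,0]}'
python3 - <<'E'
from station import r,vision
import pickle
from h import *
np.set_printoptions(precision=4,suppress=True)
s=r.sense();p=s["tcp_pos"];print(p,s["wrist_force"])
for n in ("top","scene"):
    c=vision.capture(n);pickle.dump(c,open(n+"5.pkl","wb"));f=c["frame"][:,:,::-1]
    u=proj(c,p);x,y=int(u[0])-50,int(u[1])-35;print(n,u,x,y)
    cv2.imwrite(f"pics/{n}5.png",f)
    o=cv2.resize(f[y:y+75,x:x+100],(400,300),interpolation=cv2.INTER_CUBIC)
    a=o if n=="top" else np.vstack([a,o])
cv2.imwrite("pics/w5.png",a)
E
```

```text
time_s: 11.12
tcp_pos: [0.4587, 0.2873, 0.2513]
ee_rot: [[-0.924, 0.382, -0.001], [0.382, 0.924, 0.0], [0.001, -0.0, -1.0]]
wrist_force: [0.1, -0.1, -4.9]
gripper_width: 0.339
time_s: 11.95
tcp_pos: [0.493, 0.0659, 0.2498]
ee_rot: [[-0.997, -0.081, -0.003], [-0.081, 0.997, -0.001], [0.004, -0.0, -1.0]]
wrist_force: [0.2, -0.1, -4.1]
gripper_width: 0.342
time_s: 12.7
tcp_pos: [0.5049, -0.0061, 0.2514]
ee_rot: [[-0.975, -0.224, -0.0], [-0.224, 0.975, 0.0], [0.0, 0.0, -1.0]]
wrist_force: [-0.5, -0.0, -4.5]
gripper_width: 0.343
[ 0.5049 -0.0061  0.2514] [-0.5161 -0.0009 -4.53  ]
top [351.3511 252.9288] 301 217
scene [292.0776 222.2617] 242 187
```

View pics/w5.png

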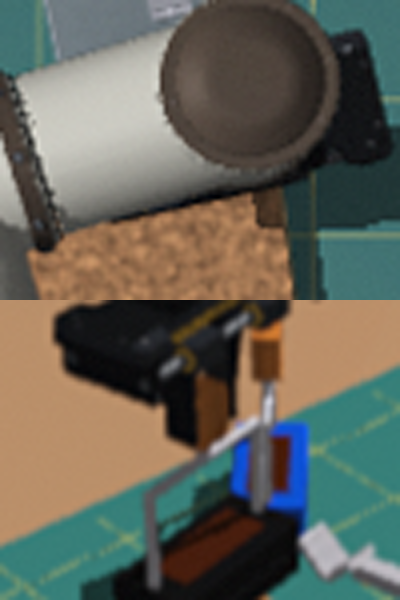

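Run:
```python
import pickle
from h import *
np.set_printoptions(precision=1,suppress=True)
c=pickle.load(open("scene5.pkl","rb"))
def cr(P): return (proj(c,P)-[242,187])*4+[0,300]
for dz in(0,.01,-.01): print(dz,"bar ends",cr([.517,-.060,.24+dz]),cr([.4925,.048,.24+dz]))
X=np.array([np.cos(np.radians(12.7)),np.sin(np.radians(12.7)),0]);Y=np.array([-X[1],X[0],0]);S=np.array([.6125,.0168,.205])
for a in(-1,1):
  for b in(-1,1): print("rim",a,b,cr(S+X*.018*a+Y*.013*b+[0,0,.015]))
```

```text
0 bar ends [146.5 493.5] [252.8 419.6]
0.01 bar ends [145.7 480.4] [252.4 406.8]
-0.01 bar ends [147.2 506.5] [253.1 432.2]
rim -1 -1 [300.5 537.8]
rim -1 1 [324.8 519.2]
rim 1 -1 [346.3 556.9]
rim 1 1 [370.4 537.9]
```

The bar ends are where predicted, within about 2 mm, at (150,490) and (258,422) in the crop. The hook rim is near (302,548)–(322,524), below the bar. The held weight reads 4.5 N, so I expect about 22 mm of sink. Moving over the hook, then lowering.

```bash
python3 -m jog '{"delta_pos":[[4,1,0],[10,2,0],[15,3,0],[18,4,0],[18,4,0],[16,3,0],[12,3,0],[8,2,0],[4,1,0],[2,0,0]],"rot":[[0,0,0],[0,0,0],[0,0,0],[0,0,0],[0,0,0],[0,0,0],[0,0,0],[0,0,0],[0,0,0],[0,0,0]],"grip":[0,0,0,0,0,0,0,0,0,0]}'
python3 -m jog '{"delta_pos":[[0,0,0],[0,0,0],[0,0,-3],[0,0,-6],[0,0,-6],[0,0,-4],[0,0,-3],[0,0,-2],[0,0,0],[0,0,0]],"rot":[[0,0,0],[0,0,0],[0,0,0],[0,0,0],[0,0,0],[0,0,0],[0,0,0],[0,0,0],[0,0,0],[0,0,0]],"grip":[0,0,0,0,0,0,0,0,0,0]}'
python3 - <<'E'
from station import r,vision
import pickle
from h import *
c=vision.capture("scene");pickle.dump(c,open("scene6.pkl","wb"))
print(r.sense()["tcp_pos"],r.sense()["wrist_force"])
cv2.imwrite("pics/w6.png",cv2.resize(c["frame"][185:285,280:400,::-1],(720,600),interpolation=cv2.INTER_CUBIC))
E
```

```text
time_s: 13.63
tcp_pos: [0.6126, 0.0167, 0.251]
ee_rot: [[-0.975, -0.224, -0.001], [-0.224, 0.975, -0.0], [0.001, 0.0, -1.0]]
wrist_force: [0.5, -1.1, -4.1]
gripper_width: 0.343
time_s: 14.47
tcp_pos: [0.6121, 0.0163, 0.2276]
ee_rot: [[-0.975, -0.224, -0.0], [-0.224, 0.975, -0.0], [0.0, -0.0, -1.0]]
wrist_force: [0.1, -0.2, -3.9]
gripper_width: 0.346
[0.61223546 0.01634312 0.22782563] [ 0.38943662  0.56493356 -2.84411361]
```

View pics/w6.png

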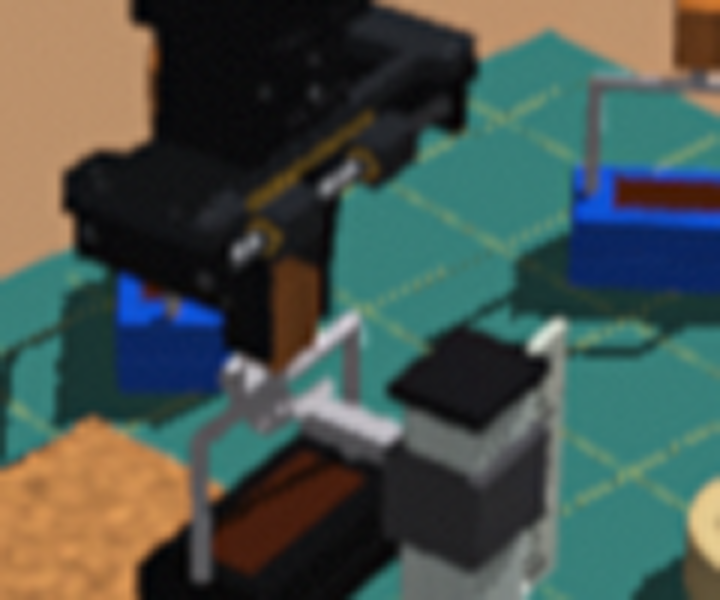

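The bar lies across the V at about (265,385), between its two plates, with the arm and column clear. Easing the weight on.

```bash
python3 -m jog '{"delta_pos":[[0,0,-2],[0,0,-3],[0,0,-3],[0,0,-3],[0,0,-3],[0,0,-2],[0,0,-2],[0,0,-1],[0,0,0],[0,0,0]],"rot":[[0,0,0],[0,0,0],[0,0,0],[0,0,0],[0,0,0],[0,0,0],[0,0,0],[0,0,0],[0,0,0],[0,0,0]],"grip":[0,0,0,0,0,0,0,0,0,0]}'
python3 -m jog '{"delta_pos":[[0,0,-2],[0,0,-2],[0,0,-2],[0,0,-2],[0,0,-1],[0,0,-1],[0,0,0],[0,0,0],[0,0,0],[0,0,0]],"rot":[[0,0,0],[0,0,0],[0,0,0],[0,0,0],[0,0,0],[0,0,0],[0,0,0],[0,0,0],[0,0,0],[0,0,0]],"grip":[0,0,0,0,0,0,0,0,0,0]}'
```

```text
time_s: 15.35
tcp_pos: [0.6123, 0.0164, 0.2089]
ee_rot: [[-0.975, -0.224, 0.001], [-0.224, 0.975, -0.0], [-0.001, -0.0, -1.0]]
wrist_force: [0.5, -0.5, -2.3]
gripper_width: 0.344
time_s: 16.18
tcp_pos: [0.6122, 0.0164, 0.1989]
ee_rot: [[-0.975, -0.224, 0.001], [-0.224, 0.975, 0.0], [-0.001, -0.0, -1.0]]
wrist_force: [0.3, 0.2, 0.1]
gripper_width: 0.345
```

Force is down to about zero, so the hook carries the mould. Opening and waiting.

```bash
for i in 1 2 ; do python3 -m jog '{"delta_pos":[[0,0,0],[0,0,0],[0,0,0],[0,0,0],[0,0,0],[0,0,0],[0,0,0],[0,0,0],[0,0,0],[0,0,0]],"rot":[[0,0,0],[0,0,0],[0,0,0],[0,0,0],[0,0,0],[0,0,0],[0,0,0],[0,0,0],[0,0,0],[0,0,0]],"grip":[100,100,100,100,100,100,100,100,100,100]}'; done
python3 - <<'E'
from station import r,vision
import pickle
from h import *
c=vision.capture("scene");pickle.dump(c,open("scene7.pkl","wb"))
cv2.imwrite("pics/w7.png",cv2.resize(c["frame"][185:285,280:400,::-1],(720,600),interpolation=cv2.INTER_CUBIC))
E
```

```text
time_s: 17.02
tcp_pos: [0.612, 0.0163, 0.1986]
ee_rot: [[-0.975, -0.224, -0.0], [-0.224, 0.975, -0.0], [0.0, 0.0, -1.0]]
wrist_force: [-0.7, -0.8, -0.1]
gripper_width: 0.97
time_s: 17.85
tcp_pos: [0.612, 0.0163, 0.1986]
ee_rot: [[-0.975, -0.224, 0.0], [-0.224, 0.975, 0.0], [-0.0, 0.0, -1.0]]
wrist_force: [-0.5, 0.0, 0.1]
gripper_width: 0.999
```

View pics/w7.png

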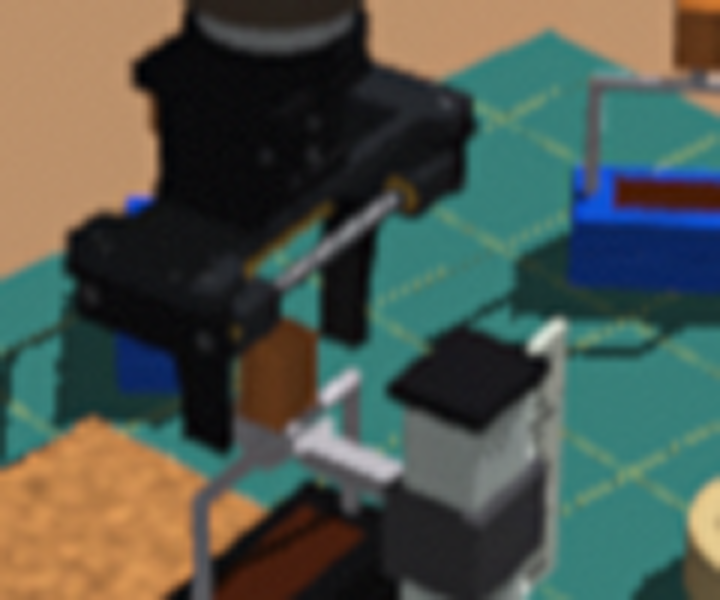

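The mould hangs on the hook, upright, with the fingers clear on both sides (left tip at (205,445), grip at (275,375)). I'll wait about 4 s more and check for stillness by comparing the bar image numerically.

```bash
for i in 1 2 3 4 5; do python3 -m jog '{"delta_pos":[[0,0,0],[0,0,0],[0,0,0],[0,0,0],[0,0,0],[0,0,0],[0,0,0],[0,0,0],[0,0,0],[0,0,0]],"rot":[[0,0,0],[0,0,0],[0,0,0],[0,0,0],[0,0,0],[0,0,0],[0,0,0],[0,0,0],[0,0,0],[0,0,0]],"grip":[100,100,100,100,100,100,100,100,100,100]}' | grep -E "time|force"
python3 - <<'E'
from station import r,vision
import pickle
from h import *
p=pickle.load(open("scene7.pkl","rb"));fs=[p["frame"]]+[vision.capture("scene")["frame"] for _ in range(3)]
p["frame"]=fs[-1];pickle.dump(p,open("scene7.pkl","wb"))
g=[np.float32(cv2.cvtColor(np.ascontiguousarray(f[240:295,305:345]),cv2.COLOR_RGB2GRAY)) for f in fs]
print([tuple(np.round(cv2.phaseCorrelate(g[i],g[i+1])[0],2)) for i in range(3)])
E
done
```

```text
time_s: 18.73
wrist_force: [-0.4, -0.4, -0.5]
[(np.float64(-0.04), np.float64(0.0)), (np.float64(0.01), np.float64(-0.0)), (np.float64(0.02), np.float64(0.02))]
time_s: 19.72
wrist_force: [0.3, 0.1, 0.3]
[(np.float64(-0.02), np.float64(-0.01)), (np.float64(-0.0), np.float64(-0.01)), (np.float64(0.04), np.float64(-0.0))]
time_s: 20.7
wrist_force: [-0.5, 0.8, -1.4]
[(np.float64(-0.01), np.float64(0.03)), (np.float64(-0.0), np.float64(-0.02)), (np.float64(-0.01), np.float64(0.01))]
time_s: 21.68
wrist_force: [0.0, 0.0, -0.2]
[(np.float64(0.01), np.float64(-0.01)), (np.float64(-0.01), np.float64(0.01)), (np.float64(-0.01), np.float64(-0.02))]
time_s: 22.67
wrist_force: [0.0, 0.1, -0.0]
[(np.float64(0.0), np.float64(0.04)), (np.float64(-0.01), np.float64(-0.01)), (np.float64(-0.01), np.float64(0.03))]
```

It has been still for 5 s, with less than 0.05 px of motion. The estimated sink is about 18 mm. Regripping, then lifting off.

```bash
python3 -m jog '{"delta_pos":[[0,0,0],[0,0,0],[0,0,0],[0,0,0],[0,0,0],[0,0,0],[0,0,0],[0,0,0],[0,0,0],[0,0,0]],"rot":[[0,0,0],[0,0,0],[0,0,0],[0,0,0],[0,0,0],[0,0,0],[0,0,0],[0,0,0],[0,0,0],[0,0,0]],"grip":[0,0,0,0,0,0,0,0,0,0]}'
python3 -m jog '{"delta_pos":[[0,0,0],[0,0,0],[0,0,0],[0,0,0],[0,0,0],[0,0,0]],"rot":[[0,0,0],[0,0,0],[0,0,0],[0,0,0],[0,0,0],[0,0,0]],"grip":[0,0,0,0,0,0]}'
```

```text
time_s: 23.65
tcp_pos: [0.612, 0.0164, 0.1986]
ee_rot: [[-0.975, -0.224, -0.0], [-0.224, 0.975, 0.0], [0.0, 0.0, -1.0]]
wrist_force: [0.3, 1.1, -0.0]
gripper_width: 0.345
time_s: 24.15
tcp_pos: [0.612, 0.0164, 0.1986]
ee_rot: [[-0.975, -0.224, -0.0], [-0.224, 0.975, 0.0], [0.0, 0.0, -1.0]]
wrist_force: [-0.4, 0.3, -0.4]
gripper_width: 0.342
```

```bash
python3 -m jog '{"delta_pos":[[0,0,3],[0,0,5],[0,0,6],[0,0,6],[0,0,6],[0,0,6],[0,0,6],[0,0,6],[0,0,5],[0,0,4]],"rot":[[0,0,0],[0,0,0],[0,0,0],[0,0,0],[0,0,0],[0,0,0],[0,0,0],[0,0,0],[0,0,0],[0,0,0]],"grip":[0,0,0,0,0,0,0,0,0,0]}'
python3 -m jog '{"delta_pos":[[0,0,0],[-4,-1,0],[-10,-2,0],[-15,-3,0],[-18,-4,0],[-18,-4,0],[-16,-4,0],[-14,-3,0],[-12,-2,0],[-8,0,0]],"rot":[[0,0,0],[0,0,0],[0,0,0],[0,0,0],[0,0,0],[0,0,0],[0,0,0],[0,0,0],[0,0,0],[0,0,0]],"grip":[0,0,0,0,0,0,0,0,0,0]}'
```

```text
time_s: 24.98
tcp_pos: [0.6121, 0.0164, 0.2523]
ee_rot: [[-0.975, -0.224, 0.0], [-0.224, 0.975, 0.0], [-0.0, 0.0, -1.0]]
wrist_force: [0.2, 0.6, -4.7]
gripper_width: 0.342
time_s: 25.82
tcp_pos: [0.4951, -0.0072, 0.2514]
ee_rot: [[-0.975, -0.223, -0.001], [-0.223, 0.975, -0.0], [0.001, 0.0, -1.0]]
wrist_force: [0.4, 0.5, -5.2]
gripper_width: 0.342
```

```bash
python3 -m jog '{"delta_pos":[[-5,2,0],[-10,4,0],[-12,6,0],[-12,6,0],[-8,5,0],[-5,2,0],[-1,0,0],[0,0,0],[0,0,0],[0,0,0]],"rot":[[0,0,-1],[0,0,-1],[0,0,-2],[0,0,-1],[0,0,-1],[0,0,0],[0,0,0],[0,0,0],[0,0,0],[0,0,0]],"grip":[0,0,0,0,0,0,0,0,0,0]}'
python3 -m jog '{"delta_pos":[[0,0,-5],[0,0,-12],[0,0,-18],[0,0,-18],[0,0,-15],[0,0,-10],[0,0,-6],[0,0,-4],[0,0,-2],[0,0,0]],"rot":[[0,0,0],[0,0,0],[0,0,0],[0,0,0],[0,0,0],[0,0,0],[0,0,0],[0,0,0],[0,0,0],[0,0,0]],"grip":[0,0,0,0,0,0,0,0,0,0]}'
python3 -m jog '{"delta_pos":[[0,0,-2],[0,0,-2],[0,0,-2],[0,0,0],[0,0,0]],"rot":[[0,0,0],[0,0,0],[0,0,0],[0,0,0],[0,0,0]],"grip":[0,0,0,0,0]}'
```

```text
time_s: 26.65
tcp_pos: [0.4445, 0.0183, 0.2516]
ee_rot: [[-0.993, -0.12, 0.0], [-0.12, 0.993, -0.0], [-0.0, -0.0, -1.0]]
wrist_force: [0.2, 0.7, -4.1]
gripper_width: 0.344
time_s: 27.48
tcp_pos: [0.4443, 0.0183, 0.1616]
ee_rot: [[-0.993, -0.12, 0.0], [-0.12, 0.993, -0.0], [-0.0, -0.0, -1.0]]
wrist_force: [-1.0, 0.2, -3.9]
gripper_width: 0.343
time_s: 27.9
tcp_pos: [0.444, 0.0183, 0.1557]
ee_rot: [[-0.993, -0.121, 0.0], [-0.121, 0.993, -0.0], [-0.0, -0.0, -1.0]]
wrist_force: [-0.4, -0.2, -3.6]
gripper_width: 0.338
```

```bash
python3 -m jog '{"delta_pos":[[0,0,-1],[0,0,-1],[0,0,-1],[0,0,0],[0,0,0]],"rot":[[0,0,0],[0,0,0],[0,0,0],[0,0,0],[0,0,0]],"grip":[0,0,0,0,0]}' | grep -E "tcp|force"
python3 -m jog '{"delta_pos":[[0,0,-1],[0,0,0],[0,0,0],[0,0,0],[0,0,0]],"rot":[[0,0,0],[0,0,0],[0,0,0],[0,0,0],[0,0,0]],"grip":[0,0,0,0,0]}'| grep -E "tcp|force"
```

```text
tcp_pos: [0.4442, 0.0184, 0.1528]
wrist_force: [-0.3, 0.9, -2.6]
tcp_pos: [0.4445, 0.0184, 0.1528]
wrist_force: [-2.8, 0.3, 5.5]
```

Firm contact at readout 0.153, as predicted (0.152). Releasing.

```bash
python3 -m jog '{"delta_pos":[[0,0,0.5],[0,0,0],[0,0,0],[0,0,0],[0,0,0],[0,0,0],[0,0,0],[0,0,0],[0,0,0],[0,0,0]],"rot":[[0,0,0],[0,0,0],[0,0,0],[0,0,0],[0,0,0],[0,0,0],[0,0,0],[0,0,0],[0,0,0],[0,0,0]],"grip":[0,0,100,100,100,100,100,100,100,100]}'
python3 -m jog '{"delta_pos":[[0,0,0],[0,0,0],[0,0,0],[0,0,5],[0,0,15],[0,0,20],[0,0,25],[0,0,25],[0,0,25],[0,0,10]],"rot":[[0,0,0],[0,0,0],[0,0,0],[0,0,0],[0,0,0],[0,0,0],[0,0,0],[0,0,0],[0,0,0],[0,0,0]],"grip":[100,100,100,100,100,100,100,100,100,100]}'
python3 -m jog '{"delta_pos":[[0,-30,0],[0,-38,0],[0,-38,0],[0,-38,0],[0,-38,0],[0,-38,0],[0,-38,0],[0,-20,0],[0,0,0],[0,0,0]],"rot":[[0,0,0],[0,0,0],[0,0,0],[0,0,0],[0,0,0],[0,0,0],[0,0,0],[0,0,0],[0,0,0],[0,0,0]],"grip":[100,100,100,100,100,100,100,100,100,100]}'
python3 - <<'E'
from station import r,vision
from h import *
np.set_printoptions(precision=4,suppress=True)
t=vision.capture("top");s=vision.capture("scene")
O=((3,140,100),(16,255,255))
u=proj(t,[.4445,.0184,.17]);v=proj(s,[.4445,.0184,.174]);print("pred",u,v)
B=blobs(t,(0,0,0),(180,255,45),(int(u[0])-50,int(u[1])-45,100,90),200)
print("block z.070",[rect(t,k,.070) for k in B])
for n in("short","can/tape"):pass
a=cv2.resize(t["frame"][140:320,220:490,::-1],(800,533))[:300]
cv2.imwrite("pics/w8.png",np.vstack([cv2.resize(t["frame"][150:330,220:500,::-1],(560,360),interpolation=cv2.INTER_CUBIC),cv2.resize(s["frame"][180:300,230:510,::-1],(560,240),interpolation=cv2.INTER_CUBIC)]))
E
```

```text
time_s: 29.57
tcp_pos: [0.444, 0.0183, 0.1521]
ee_rot: [[-0.993, -0.121, -0.0], [-0.121, 0.993, 0.0], [0.0, 0.0, -1.0]]
wrist_force: [-0.6, -0.6, -0.3]
gripper_width: 0.859
time_s: 30.4
tcp_pos: [0.4456, 0.0185, 0.2812]
ee_rot: [[-0.993, -0.121, 0.007], [-0.121, 0.993, 0.001], [-0.007, 0.001, -1.0]]
wrist_force: [0.1, -0.5, 1.0]
gripper_width: 1.002
time_s: 31.23
tcp_pos: [0.4435, -0.2604, 0.2762]
ee_rot: [[-0.993, -0.118, -0.002], [-0.118, 0.993, 0.001], [0.002, 0.001, -1.0]]
wrist_force: [0.3, 0.6, -0.1]
gripper_width: 0.999
pred [340.1863 278.531 ] [286.485  234.0832]
block z.070 [(array([442.6,  17. ,  60.5, 129.5]), np.float32(96.8))]
```

View pics/w8.png

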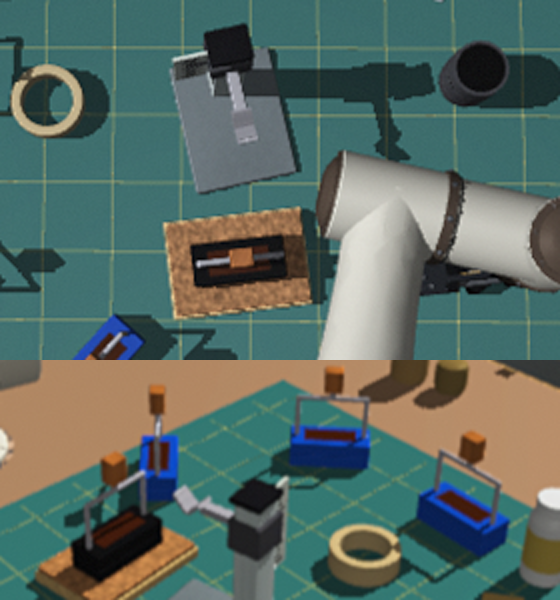

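The mould stands upright in the middle of the board at (442.6, 17.0) mm, against the board centre (441.8, 17.7). The hook is empty and back up, and the tape and can are undisturbed. Handing in.

```bash
python3 -c "
from station import r,finish_job
s=r.sense();print(max(map(abs,s['joint_velocities'])),s['wrist_force']);print(finish_job())"
```

```text
1.037213055503902 [ 0.29924709 -0.12304576 -0.19261834]
the job is handed in; nothing more can be done
None
```

I weighed the long black mould on the spring scale, set it upright in the middle of the cork board, let go, and handed the job in at about 31 s of the 64 s.

**Weighing:** I eased the mould onto the hook until the wrist force read about 0, then released it. It hung without visible movement (under 0.05 px between pictures) for about 5 s. The hook sank about 18 mm, estimated from the hand's height, and the mould's weight read about 4.5 N.

**Final position:** The top view puts the block at (442.6, 17.0) mm, against a board centre of (441.8, 17.7) mm. It looks upright in the scene view. The hook is empty and looks back up, and the wrist force was near 0 at hand-in. The tape and can look unmoved. The arm hid the short mould in the last picture, so I could not check it, but nothing came near it.

**What went wrong or disagreed:**
- **Grasp:** The first two attempts closed on air, and the second also pressed on the grip's top with about 5 N. On the first I lifted before the slow fingers had shut.
- **TCP height:** Pictures put the fingertips about 3 cm higher than the TCP reading implies. I corrected for this using the pictures and contact forces, and the correction held at the scale and the board.
- **Set-down:** Touching down on the board gave a brief push of about 5.5 N.

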